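# Unpin the pump crate and give the pump a full stroke

## Robot

A 7-joint arm with a two-finger parallel gripper is mounted at the origin on a cart in front of the work surface, level with it; the furniture and walls round the work are solid. World frame = base frame: x ahead of the robot, y to its left, z up, the work surface at z = 0. Lengths are in m, angles in rad, forces in N, time in s.
With the tool pointing down it reaches from about 0.4 to 0.85 m from the base axis. Payload 10.4 kg.
Tool frame: the origin (TCP) lies midway between the tips of the shut fingers; the grasp point (between the pads) lies 19 mm behind it; y points along the fingers, x is the direction in which the jaws open and shut, and the axes are right-handed (so a half turn about y gives the same grasp; the last joint's range is limited). The gripper opens to 87 mm and grips with 3 to 60 N. Pads are 19 mm wide; open, the fingers measure 117 mm over their backs; the gripper's body (75 mm by 190 mm) begins 51 mm behind the grasp point.
Start: joints at [-1.192, 0.332, -0.065, 1.46, 0.022, 1.35, -0.088], TCP at [0.244, 0.575, 0.199] pointing down, gripper open.
Joint ranges: [-2.6, 2.6], [-0.5, 2.12], [-1.47, 1.34], [0.16, 2.42], [-1.27, 4.41], [0.06, 2.06], [-2.6, 2.6]. Speed limits (rad/s): [2.22, 2.22, 2.79, 2.79, 3.14, 3.14, 3.14].

## Interface

Orientations are given as a unit quaternion [x, y, z, w].
In Python, from bench import r gives the robot as it stands. The module is installed in compiled form; this text tells all that it offers.
- The arm moves only by the tool arm_command, never from a script. Its argument "deltas" is one flat list of numbers, 6 for each row, row after row: the shift along the tool's x, y, z in m, then the turn, a rotation vector about the tool's x, y, z in degrees. In form: [tx, ty, tz, ax, ay, az, tx, ty, tz, ax, ay, az, ...]. A call has 1 to 8 rows; each row is the pose to reach, as a shift and turn from the pose commanded when the call began, along the tool's axes at that moment; what a row does not reach only later rows make up. A row lasts 1/8 s, in which the tool goes at most 62.5 mm and 10.7 degrees, less where a joint would pass 70% of its speed; a pose out of reach is approached as far as the arm can. A call with a gripper value outside its range is refused whole. "hand" is the opening, from 0 (shut) to 1 (fully open), set as the call begins (left out, the last holds). The fingers move at their own pace and stop on an object; "grip_force" is the grip in N (left out, the last holds). Time passes only in rows, so rows that repeat a pose let the fingers close. It gives the time, the measured TCP pose, the force and the opening at its end, in the units of the state.
- r.read_state(): the state, without advancing time (a new reading comes with each control period).
- r.camera(name): name is "scene" or "side" or "wrist"; returns a dict with "image" (384x512x3 uint8, red, green, blue), "intrinsics" (3x3 intrinsics, pixels), "k1" (the pictures are not rectified: a ray, as slopes to the right and down, at radius r is drawn at 1 + k1 r^2 times it, then the intrinsics apply), "world_from_camera" (4x4, takes a point from camera to world coordinates); the wrist camera has in their place "hand_eye" (4x4, takes a point from camera to tool coordinates, whose origin is the TCP and whose axes are the tool frame's). Camera axes: x right, y down, z forward; pixel columns grow to the right and rows downward; lengths in m; the calibration is good to about 2 mm. A picture is of the moment at which its call begins: read the wrist's pose just before it. There is no depth.
- r.close_job(): hands the job in, once; it reports no verdict.
Trained networks look in a picture, given as the dict that the camera call returned (one of the last four; its "shot" number tells which), for a name from the list of things; names that differ only in an ending like _2 or _b are one class to them, and where a whole thing is asked for, a point or a joint stands for the part that bears it (a point fixed in the world has none). Each returns a list of dicts, best first, with "conf" (0 to 1); they miss things now and then, are a little off and sometimes report something else, mostly with a low value. They report only what shows in the picture. A call takes as long as a camera call. They do not tell look-alikes from the thing itself.
- r.boxes_of(picture, query): "centre" ([row, column] in pixels, amid what is visible of it).
- r.regions_of(picture, query): "region" (384x512 bool, what is visible of it) and "centre" ([row, column] in pixels, amid what is visible of it).
The state is a dict: "time": time; "joint_positions": joint angles; "joint_vel": joint speeds; "joint_torque": joint torques, N m; "ee_pos": TCP position; "eef_rot": TCP orientation; "ft_force": force on the tool from outside, world axes, zero at the start; "torque": the same for the moment, N m; "width": finger opening in m.
Only numpy, scipy, OpenCV 4.12 (cv2) and the standard library are available. Lean on these libraries where they do the work, as an engineer would, in place of code of your own. Each camera call takes 0.05 s, during which the arm holds its last target.

## Task

Get the glaze pump in the steel crate ready for service: pull the red-handled retaining pin out of the staple, lift the blue lid off, and leave both lying on the table beside the crate, the lid right side up. Then press the orange pump head down until you feel it reach its hard stop - firmly but without ramming it - keep it pressed against the stop for about a second, and let it come all the way back up. Leave the red-nozzled bottle and the kitchen timer standing where they are.

Things in the scene. Friction and masses are not known exactly. Their poses are not given: they have to be found in the camera images.
- crate: Open steel crate fixed to the table, 130 x 130 mm, rim 85 mm high, walls 5 mm. Origin: centre of its underside, z up. A ledge on its -x face, near the -y corner, carries a brass staple: a loop 25 mm wide along x, top at 108 mm, whose 15 mm opening looks along y. The lid's tab sits over the staple; the pin passes through the loop along y, above the tab, so the lid cannot rise.
- staple (a point): Centre of the staple's opening, at (-88, -40, 95) mm in the crate's frame.
- pin: Loose pin, 88 mm long, 60 g: upright red grip plate 10 (x) by 34 (y) by 30 mm tall, from 7 mm below to 23 mm above the shaft's axis, and a steel shaft 10 mm thick running to +y. Origin: mid-length of the grip, on the shaft's axis; axes as the crate's at the start. The grip is clear of the crate's corner: pinch it from above across x, draw it along its -y; after 30 mm it is out.
- pin_tip (a point): Far end of the pin's shaft, 71 mm from the pin's origin along its +y. The table within 0.15 m beyond the grip, on the crate's -y side, is always clear for the pin.
- lid: Loose blue lid, 130 x 130 mm, 0.35 kg, on the crate's rim. Origin: middle of its lowest face (the locating bars that hang 6 mm into the crate, 3 mm clear of its walls), 79 mm above the crate's origin at the start; axes as the crate's. Roof 33 mm above the origin. A slotted tab reaches 47 mm beyond its -x face. It must rise 35 mm straight up to clear the staple.
- lid_handle (a point): Middle of the lid's black bar handle: bar 90 mm long along y, 16 mm thick (x), 20 mm tall, centred 60 mm above the lid's origin, 17 mm free below it. The table to the left of the crate is always clear for the lid: world x 0.38 to 0.58 m, y 0.12 to 0.32 m.
- pump_cylinder: The white pump cylinder fixed inside the crate, its axis on the crate's z axis; origin as the crate's. It holds a hidden portion collar on which the pump's plunger comes to its hard stop.
- pump_head (a joint): Travel of the head in m: 0 = fully up, grows downward. A spring pushes it up with 3 N, plus 0.25 N per mm (10.5 N at most). Its hard stop lies 10 to 30 mm down, differently each time, and cannot be seen, only felt as a sharp rise of force. It is on its stop while it bears on it with over 1 N beyond the spring's force; over 45 N is ramming.
- head_top (a point): Centre of the flat orange pump head's top face: head 56 mm across (flat part 50 mm), 97 mm above the crate's origin when fully up, that is 12 mm above the rim; inside the crate, under the lid, on the crate's axis. A small spout on it points to the crate's +x.
- bottle_red: Loose standing squeeze bottle with red nozzle, 52 mm wide, 174 mm tall; origin under its centre. Bystander.
- timer: Loose red-topped wind-up kitchen timer, 62 mm wide, 48 mm tall; origin under its centre. Bystander.
Not all that is in view belongs to the job. There is more than one size of the pin; the one meant has the size given above.

How it is judged:
By the outcome, as a careful person would: the job done as asked, in the order asked, and still so for the second after the job is handed in, with the robot touching nothing.
It also fails if it takes over 72 s, if anything falls off the work surface, if the arm or the gripper's body presses on something with over 40 N, if the wrist force passes 120 N, or if a joint passes its speed limit or range.

## Working session

There is one attempt and no reset: what is moved stays moved. The work goes in short steps, Python scripts to look and compute and a tool call to move; the robot and the scene stay as the last step left them, time stands still between calls to the robot, and variables do not carry over. Pictures are saved under pics/ and viewed, and the job is handed in when it is done.

Besides the shell and the picture viewer there is one more tool, called after ">>>" as name(argument=value, ...) on one line, values as JSON. arm_command: Moves the arm, as the interface text tells. Its arguments: {"type":"object","properties":{"deltas":{"type":"array","items":{"type":"number"}},"hand":{"type":"number"},"grip_force":{"type":"number"}},"required":["deltas"]}

```bash
mkdir -p pics; cat > h.py <<'E'
from bench import r
import numpy as np, cv2
from scipy.spatial.transform import Rotation as R
def save(p,n): cv2.imwrite('pics/'+n+'.png',cv2.cvtColor(p['image'],cv2.COLOR_RGB2BGR))
def wfc(p,s=None):
    if 'world_from_camera' in p: return np.array(p['world_from_camera'])
    T=np.eye(4);T[:3,:3]=R.from_quat(s['eef_rot']).as_matrix();T[:3,3]=s['ee_pos'];return T@np.array(p['hand_eye'])
def dist(p): return np.array([p['k1'],0,0,0,0],float)
def ray(p,rc,s=None):
    T=wfc(p,s);u=cv2.undistortPoints(np.array([[[rc[1],rc[0]]]],float),np.array(p['intrinsics']),dist(p))[0,0]
    d=T[:3,:3]@np.array([u[0],u[1],1]);return T[:3,3],d/np.linalg.norm(d)
def atz(p,rc,z,s=None):
    o,d=ray(p,rc,s);return o+d*(z-o[2])/d[2]
def proj(p,X,s=None):
    T=np.linalg.inv(wfc(p,s));X=np.atleast_2d(X);c=X@T[:3,:3].T+T[:3,3]
    q=cv2.projectPoints(c.reshape(-1,1,3),np.zeros(3),np.zeros(3),np.array(p['intrinsics']),dist(p))[0][:,0];return q[:,::-1]
def tri(rs):
    A=np.zeros((3,3));b=np.zeros(3)
    for o,d in rs:
        M=np.eye(3)-np.outer(d,d);A+=M;b+=M@o
    X=np.linalg.solve(A,b);return X,[np.linalg.norm(np.cross(X-o,d)) for o,d in rs]
E
python3 - <<'E'
from h import *
s=r.read_state();print(s)
for n in('scene','side'):
    p=r.camera(n);save(p,n+'0');print(n,p['k1'],np.array(p['intrinsics']).tolist(),wfc(p).round(3).tolist())
    for q in('crate','pin','lid','lid_handle','bottle_red','timer','pump_head','staple'):
        try: print(q,[(np.round(b['centre']),round(b['conf'],2)) for b in r.boxes_of(p,q)])
        except Exception as e: print(q,e)
E
```

```text
{'time': 0.0, 'joint_positions': array([-1.19160394,  0.33291565, -0.06466944,  1.46093271,  0.02155349,
        1.34989828, -0.0885047 ]), 'joint_vel': array([-1.12715693e-04,  2.46970263e-05, -2.04661639e-03, -9.05865356e-04,
       -4.70654128e-04, -1.11619999e-03, -1.15247727e-03]), 'joint_torque': array([-1.53271571e-04, -6.23242235e+01,  2.44482391e-02, -3.89908504e+01,
       -6.12036232e-02,  3.96508514e-02,  1.43320217e-04]), 'ee_pos': array([0.24426171, 0.57483531, 0.19823064]), 'eef_rot': array([ 0.59001636,  0.38973876, -0.39058803, -0.58942802]), 'ft_force': array([-0.28502447,  0.58813287,  0.4938334 ]), 'torque': array([0.00882487, 0.03048789, 0.03992708]), 'width': 0.0870901423075417}
scene -0.15667530652300155 [[417.1657403727182, 0.0, 254.56901593325676], [0.0, 417.1657403727182, 191.916301265672], [0.0, 0.0, 1.0]] [[0.866, -0.208, 0.455, 0.093], [-0.5, -0.337, 0.798, -0.755], [-0.012, -0.918, -0.396, 0.522], [0.0, 0.0, 0.0, 1.0]]
crate [(array([248., 305.]), 0.83)]
pin [(array([308., 283.]), 0.92)]
lid [(array([215., 302.]), 0.63)]
lid_handle [(array([214., 301.]),
[... 154 characters left out ...]
 0.77)]
side -0.0540310736294567 [[358.5072172798114, 0.0, 257.3499252895545], [0.0, 358.5072172798114, 184.63556916794545], [0.0, 0.0, 1.0]] [[0.842, -0.318, 0.436, 0.123], [-0.54, -0.51, 0.67, -0.597], [0.009, -0.799, -0.601, 0.702], [0.0, 0.0, 0.0, 1.0]]
crate [(array([232., 306.]), 0.94), (array([207., 301.]), 0.19)]
pin [(array([301., 285.]), 0.71), (array([235., 305.]), 0.62)]
lid [(array([210., 303.]), 0.96), (array([236., 307.]), 0.58)]
lid_handle [(array([206., 300.]), 0.8)]
bottle_red [(array([140., 243.]), 0.76)]
timer [(array([174., 258.]), 0.86), (array([207., 301.]), 0.56)]
pump_head [(array([208., 299.]), 0.15)]
staple [(array([231., 309.]), 0.62), (array([175., 258.]), 0.57)]
```

View pics/scene0.png

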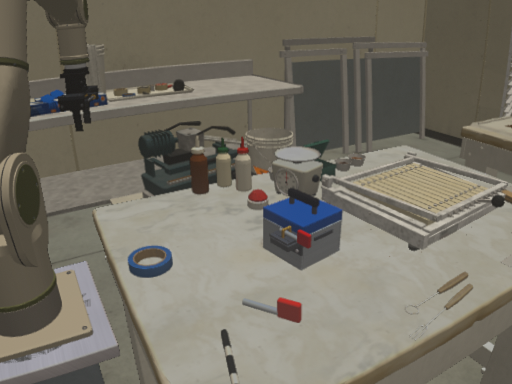

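View pics/side0.png

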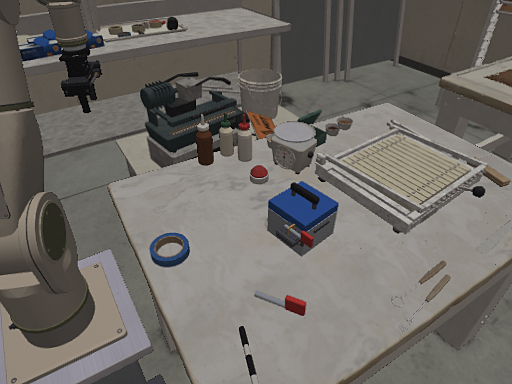

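The pin in the staple has its red grip at about (238,304) in scene and (238,307) in side. The loose pin on the table, at (308,283) in scene, is the look-alike. I'll zoom in and fit the crate's pose.

```bash
python3 - <<'E'
import cv2
a=cv2.imread('pics/scene0.png')[175:270,245:360];b=cv2.imread('pics/side0.png')[165:260,245:360]
cv2.imwrite('pics/crop0.png',cv2.hconcat([cv2.resize(x,None,fx=3.4,fy=3.4,interpolation=cv2.INTER_CUBIC) for x in(a,b)]))
E
```

```text
(no output)
```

View pics/crop0.png

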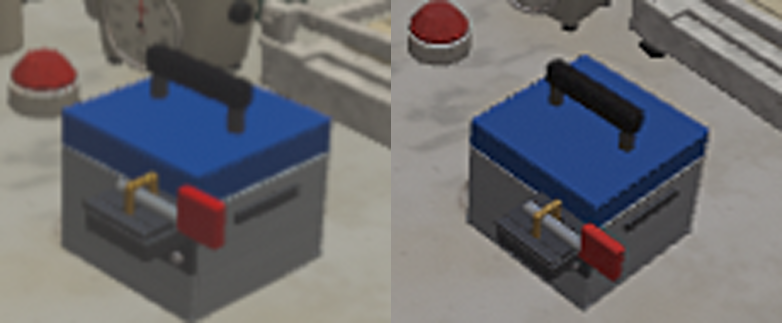

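```bash
cat > fit.py <<'E'
from h import *
from scipy.optimize import least_squares
ps=r.camera('scene');pd=r.camera('side')
h=.065
A={'L':(-h,h),'F':(-h,-h),'Rr':(h,-h),'B':(h,h)}
obs=[(ps,'L',.112,(62,113)),(ps,'Rr',.112,(330,120)),(ps,'F',0,(190,320)),(ps,'L',0,(62,248)),(ps,'Rr',0,(322,258)),
(pd,'L',.112,(472,122)),(pd,'Rr',.112,(708,128)),(pd,'B',.112,(585,55)),(pd,'F',0,(585,308)),(pd,'L',0,(470,222)),(pd,'Rr',0,(693,232))]
def px(p,c): return np.array([c[1]/3.4+175,c[0]/3.4+245]) if p is ps else np.array([c[1]/3.4+165,(c[0]-391)/3.4+245])
def f(v):
    c,s=np.cos(v[2]),np.sin(v[2]);o=[]
    for p,k,z,q in obs:
        a,b=A[k];o.append((proj(p,[v[0]+c*a-s*b,v[1]+s*a+c*b,z])[0]-px(p,q)))
    return np.concatenate(o)
x0=atz(ps,(232,302),.05)
S=least_squares(f,[x0[0],x0[1],0],loss='soft_l1');v=S.x
print(v[:2],np.degrees(v[2]));print(f(v).reshape(-1,2).round(1).tolist())
E
python3 fit.py; python3 - <<'E'
from h import *
p=r.camera('scene');q=r.camera('side')
for n in('bottle_red','timer'):
    a=r.boxes_of(p,n)[0]['centre'];b=r.boxes_of(q,n)[0]['centre'];print(n,tri([ray(p,a),ray(q,b)]))
s=r.read_state();print(R.from_quat(s['eef_rot']).as_matrix().round(3))
print(atz(p,(308,283),0.0))
E
```

```text
[ 0.61496808 -0.0629306 ] 9.347949495911038
[[-2.3, -0.3], [-1.9, 1.3], [1.8, 0.5], [-0.1, -0.1], [-0.3, 0.0], [-1.1, -0.5], [-0.1, 1.1], [-1.0, 0.0], [1.8, -0.3], [0.5, -1.1], [0.3, -0.4]]
bottle_red (array([0.7310714 , 0.43078814, 0.02372807]), [np.float64(0.00406671389581818), np.float64(0.004066713895817887)])
timer (array([0.63314052, 0.17941879, 0.04174327]), [np.float64(0.0006868830405043736), np.float64(0.0006868830405042253)])
[[ 0.391  0.    -0.92 ]
 [ 0.92   0.     0.391]
 [ 0.    -1.     0.   ]]
[ 0.45652206 -0.22293425  0.        ]
```

```bash
cat >> h.py <<'E'
def delta(target,az,s=None,down=True):
    """shift in tool axes, turn deg, from measured pose to target TCP pos with tool down and tool x at azimuth az deg"""
    s=s or r.read_state();M=R.from_quat(s['eef_rot']).as_matrix()
    a=np.radians(az);x=np.array([np.cos(a),np.sin(a),0]);y=np.array([0,0,-1.]);T=np.c_[x,y,np.cross(x,y)]
    return (M.T@(np.array(target)-s['ee_pos'])).round(4),np.degrees(R.from_matrix(M.T@T).as_rotvec()).round(2)
def cr(v,p):
    c,s=np.cos(v[2]),np.sin(v[2]);return np.array([v[0]+c*p[0]-s*p[1],v[1]+s*p[0]+c*p[1],p[2]])
E
python3 - <<'E'
from h import *
p=r.camera('scene');q=r.camera('side')
X,e=tri([ray(p,(238.8,304.4)),ray(q,(239.1,307.4))]);print(X,e)
v=[.615,-.063,np.radians(9.35)]
print(cr(v,(-.088,-.086,.103)))
for n in (p,q): print(proj(n,cr(v,(-.088,-.086,.103))),proj(n,cr(v,(-.088,-.04,.095))))
P=cr(v,(-.088,-.086,.25));print(P,delta(P,9.35))
print(r.camera('wrist')['hand_eye'])
E
```

```text
[ 0.54421817 -0.16626518  0.10062376] [np.float64(0.00039699474424148074), np.float64(0.00039699474424139536)]
[ 0.54214113 -0.16215435  0.103     ]
[[237.1413337  302.60910929]] [[232.3272533  286.95433441]]
[[237.69075461 305.52396673]] [[229.83609274 291.03038586]]
[ 0.54214113 -0.16215435  0.25      ] (array([-0.5623, -0.051 , -0.5624]), array([-0.000e+00,  5.763e+01,  1.000e-02]))
[[ 9.99999504e-01  9.95541029e-04  2.47181090e-05  7.86516073e-05]
 [ 2.65102970e-04 -2.90051671e-01  9.57010950e-01 -1.85659669e-01]
 [ 9.59913195e-04 -9.57010469e-01 -2.90051791e-01  7.99427187e-02]
 [ 0.00000000e+00  0.00000000e+00  0.00000000e+00  1.00000000e+00]]
```

>>> arm_command(deltas=[-0.04,-0.05,-0.04,0,5,0,-0.08,-0.05,-0.08,0,10,0,-0.12,-0.051,-0.12,0,16,0,-0.16,-0.051,-0.16,0,22,0,-0.2,-0.051,-0.2,0,28,0,-0.24,-0.051,-0.24,0,34,0,-0.28,-0.051,-0.28,0,40,0,-0.32,-0.051,-0.32,0,46,0], hand=0.6)

```text
time: 2.45
ee_pos: [0.4143, 0.1538, 0.2503]
eef_rot: [-0.695, -0.128, 0.127, 0.696]
ft_force: [1.4, 0.3, -0.2]
width: 0.0519
```

```bash
python3 - <<'E'
from h import *
v=[.615,-.063,np.radians(9.35)]
P=cr(v,(-.087,-.086,.25));print(delta(P,9.35))
E
```

```text
(array([ 8.40e-03,  2.00e-04, -3.41e-01]), array([-0.03, 11.43,  0.05]))
```

>>> arm_command(deltas=[0.001,0,-0.05,0,2,0,0.002,0,-0.1,0,4,0,0.004,0,-0.15,0,6,0,0.005,0,-0.2,0,8,0,0.006,0,-0.25,0,9,0,0.007,0,-0.3,0,11,0,0.008,0,-0.34,0,11.4,0,0.008,0,-0.341,0,11.4,0])

```text
time: 3.45
ee_pos: [0.5432, -0.1632, 0.2498]
eef_rot: [0.705, 0.057, -0.058, -0.704]
ft_force: [-0.2, -0.0, -0.5]
width: 0.052
```

```bash
python3 - <<'E'
from h import *
s=r.read_state();p=r.camera('wrist');save(p,'w1');print(s['ee_pos'],s['ft_force'],s['time'])
for q in('pin','pin_tip','lid','lid_handle','crate'):
  print(q,[(np.round(b['centre'],1),round(b['conf'],2)) for b in r.boxes_of(p,q)])
v=[.615,-.063,np.radians(9.35)]
im=p['image'][:,:,::-1].copy()
for P in [(-.065,.065,.112),(-.065,-.065,.112),(.065,-.065,.112),(.065,.065,.112),(0,-.045,.149),(0,.045,.149)]+[(-.087+a,-.086+b,.120) for a in(-.005,.005) for b in(-.017,.017)]:
    y=proj(p,cr(v,P),s)[0];print(P,y.round(1)); 
    if abs(y).max()<600: cv2.circle(im,(int(y[1]),int(y[0])),2,(0,255,0),-1)
cv2.imwrite('pics/w1o.png',im)
E
```

```text
[ 0.54324085 -0.16323386  0.24983142] [-0.24685603 -0.02188149 -0.49910497] 3.45
pin [(array([153.6, 256.5]), 0.64), (array([191.1, 176.8]), 0.57), (array([ 87.3, 336.8]), 0.21)]
pin_tip [(array([189.7, 175.9]), 0.89), (array([151.2, 256. ]), 0.88)]
lid [(array([ 89. , 334.8]), 0.58)]
lid_handle [(array([ 87.3, 333.2]), 0.78)]
crate [(array([ 88.6, 273.8]), 0.6)]
(-0.065, 0.065, 0.112) [ 22.2 280.4]
(-0.065, -0.065, 0.112) [153.4 277.7]
(0.065, -0.065, 0.112) [153.4 394.5]
(0.065, 0.065, 0.112) [ 21.8 413.1]
(0, -0.045, 0.149) [139.8 347.3]
(0, 0.045, 0.149) [ 37.1 356.7]
(-0.092, -0.103, 0.12) [188.  253.5]
(-0.092, -0.06899999999999999, 0.12) [158.3 253.4]
(-0.08199999999999999, -0.103, 0.12) [188.1 262.3]
(-0.08199999999999999, -0.06899999999999999, 0.12) [158.3 262.5]
```

View pics/w1o.png

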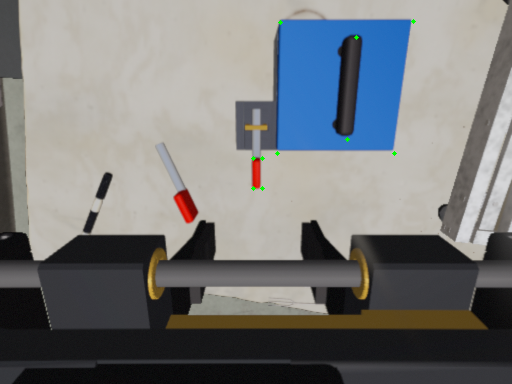

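The wrist view shows the pin's red grip at (173,257), the staple at (127,256) and the lid at (85,340). My fit lands within a few pixels of all of them. I'll refine it with colour segmentation.

```bash
python3 - <<'E'
from h import *
from scipy.optimize import least_squares
s=r.read_state();p=r.camera('wrist')
im=p['image'].astype(int);rr,g,b=im[...,0],im[...,1],im[...,2]
m=((b>120)&(rr<60)).astype(np.uint8);m[:, :230]=0;m=cv2.morphologyEx(m,cv2.MORPH_CLOSE,np.ones((25,25)))
c=max(cv2.findContours(m,0,2)[0],key=cv2.contourArea);q=cv2.approxPolyDP(cv2.convexHull(c),6,True)[:,0];print(q.tolist())
m2=((rr>150)&(g<60)&(b<60)).astype(np.uint8);m2[:,:230]=0;m2[:,290:]=0;m2[200:]=0
ys,xs=np.nonzero(m2);print('red',ys.min(),ys.max(),xs.min(),xs.max(),ys.mean(),xs.mean())
print('grip top front edge',atz(p,(ys.max()+.5,xs[ys>ys.max()-3].mean()),.118,s))
for row in range(ys.min(),ys.max()+1,4):
  x=xs[ys==row];print(row,x.min(),x.max())
for k in q: print(k, atz(p,(k[1],k[0]),.112,s).round(4))
E
python3 - <<'E'
import cv2
a=cv2.imread('pics/w1.png')[80:200,225:345];cv2.imwrite('pics/w1c.png',cv2.resize(a,None,fx=5,fy=5,interpolation=cv2.INTER_CUBIC))
E
```

```text
[[408, 28], [389, 154], [276, 153], [281, 27]]
red 165 191 252 258 177.93085106382978 254.9840425531915
grip top front edge [ 0.5436119  -0.17909204  0.118     ]
165 252 258
169 252 258
173 252 258
177 252 258
181 252 258
185 252 258
189 252 258
[408  28] [0.6649 0.0117 0.112 ]
[389 154] [ 0.6841 -0.1124  0.112 ]
[276 153] [ 0.5596 -0.1326  0.112 ]
[281  27] [ 0.541  -0.0083  0.112 ]
```

View pics/w1c.png

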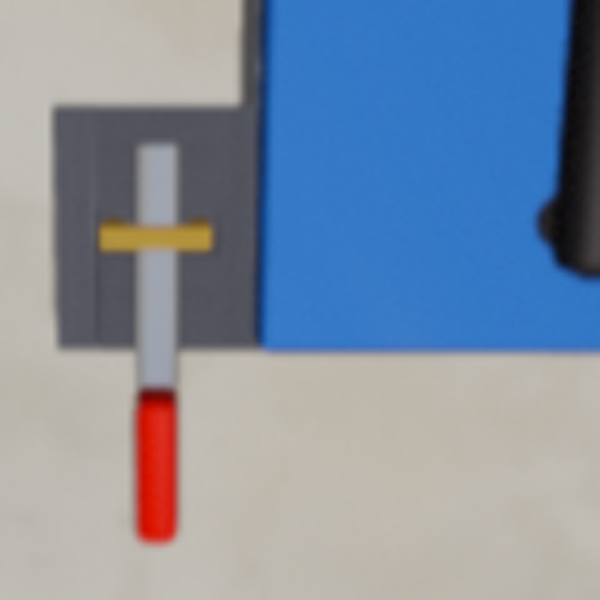

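```bash
python3 - <<'E'
from h import *
s=r.read_state();print(s['ee_pos'],s['ft_force'],delta((.541,-.164,.087),9.25))
E
```

```text
[ 0.54339227 -0.15877864  0.25019049] [ 0.07156112 -0.13219691  0.42299486] (array([-0.0033,  0.1632, -0.0049]), array([-0.04,  0.43,  0.03]))
```

>>> arm_command(deltas=[-0.003,0.04,-0.003,0,0.4,0,-0.003,0.08,-0.003,0,0.4,0,-0.003,0.11,-0.003,0,0.4,0,-0.003,0.11,-0.003,0,0.4,0])

```text
time: 4.3
ee_pos: [0.5396, -0.1624, 0.1385]
eef_rot: [-0.704, -0.056, 0.058, 0.705]
ft_force: [0.1, 0.2, 0.2]
width: 0.0521
```

```bash
python3 - <<'E'
from h import *
for i in range(3):
  s=r.read_state();print(s['time'],s['ee_pos'],s['joint_vel'].round(3),delta((.541,-.164,.087),9.25))
  p=r.camera('wrist')
save(p,'w2')
E
```

```text
4.3 [ 0.53957256 -0.16237895  0.13849335] [-0.002 -0.03   0.015 -0.061  0.013  0.031 -0.007] (array([ 0.0013,  0.0515, -0.0019]), array([-0.07, -0.02, -0.19]))
4.35 [ 0.54064672 -0.16286249  0.14021403] [-0.    -0.021  0.01  -0.038  0.003  0.008 -0.   ] (array([ 0.0002,  0.0532, -0.0012]), array([-0.02, -0.03, -0.05]))
4.4 [ 0.54137424 -0.16321324  0.14119931] [-0.    -0.012  0.005 -0.019  0.    -0.003  0.   ] (array([-0.0006,  0.0542, -0.0007]), array([ 0.01, -0.04,  0.06]))
```

View pics/w2.png

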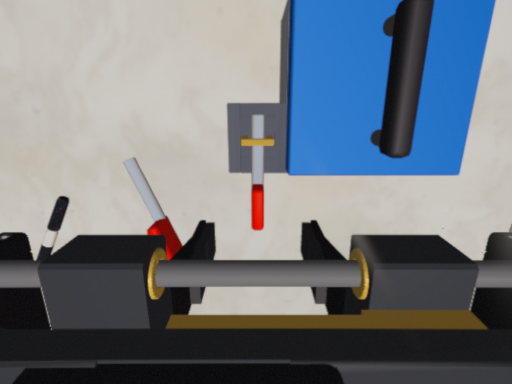

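```bash
python3 - <<'E'
from h import *
s=r.read_state();p=r.camera('wrist')
for rc in((184,258),(229,258),(173,288),(175,462),(142,258)):print(rc,atz(p,rc,.118 if rc[1]==258 else .112,s))
s=r.read_state();print(s['ee_pos'])
E
```

```text
(184, 258) [ 0.5387833  -0.14383459  0.118     ]
(229, 258) [ 0.54466911 -0.17991337  0.118     ]
(173, 288) [ 0.56010796 -0.13334262  0.112     ]
(175, 462) [ 0.69031741 -0.11382346  0.112     ]
(142, 258) [ 0.5337637  -0.11306591  0.118     ]
[ 0.5418441  -0.1634528   0.14168827]
```

The grip centre comes out at (0.542,-0.162), right under the TCP. I'll descend and grip.

>>> arm_command(deltas=[0,0.03,0,0,0,0,0,0.053,0,0,0,0,0,0.053,0,0,0,0])

```text
time: 4.88
ee_pos: [0.5405, -0.1632, 0.0868]
eef_rot: [-0.705, -0.056, 0.057, 0.705]
ft_force: [-0.3, -0.0, 0.7]
width: 0.0523
```

>>> arm_command(deltas=[0,0,0,0,0,0,0,0,0,0,0,0,0,0,0,0,0,0,0,0,0,0,0,0], hand=0, grip_force=20)

```text
time: 5.38
ee_pos: [0.5411, -0.1634, 0.0873]
eef_rot: [-0.705, -0.057, 0.056, 0.705]
ft_force: [0.2, 0.9, 0.4]
width: 0.02
```

>>> arm_command(deltas=[0,0,0,0,0,0,0,0,0,0,0,0,0,0,0,0,0,0])

```text
time: 5.75
ee_pos: [0.5409, -0.1634, 0.087]
eef_rot: [-0.705, -0.057, 0.057, 0.705]
ft_force: [-0.3, -0.1, 1.0]
width: 0.0095
```

>>> arm_command(deltas=[0,0,-0.005,0,0,0,0,0,-0.012,0,0,0,0,0,-0.02,0,0,0,0,0,-0.03,0,0,0,0,0,-0.045,0,0,0,0,0,-0.065,0,0,0,0,0,-0.085,0,0,0,0,0,-0.085,0,0,0])

```text
time: 6.75
ee_pos: [0.5539, -0.2499, 0.0869]
eef_rot: [0.705, 0.055, -0.056, -0.704]
ft_force: [-0.8, 1.3, 0.3]
width: 0.0099
```

```bash
python3 - <<'E'
from h import *
p=r.camera('scene');save(p,'s2');s=r.read_state();print(s['ee_pos'],s['width'])
a=cv2.imread('pics/s2.png')[150:340,220:400];cv2.imwrite('pics/s2c.png',cv2.resize(a,None,fx=3,fy=3))
E
```

```text
[ 0.55405312 -0.24843994  0.08682243] 0.009818646041769939
```

View pics/s2c.png

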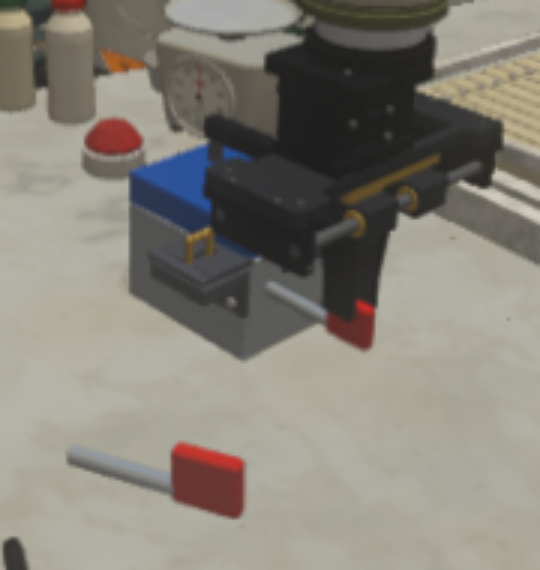

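The pin is out of the staple and held by its red grip. I'll lower it to the table.

>>> arm_command(deltas=[0,0.03,0,0,0,0,0,0.06,0,0,0,0,0,0.072,0,0,0,0,0,0.076,0,0,0,0,0,0.079,0,0,0,0,0,0.079,0,0,0,0])

```text
time: 7.55
ee_pos: [0.5549, -0.2474, 0.0087]
eef_rot: [0.705, 0.057, -0.056, -0.705]
ft_force: [0.3, 0.3, -0.9]
width: 0.0101
```

>>> arm_command(deltas=[0,0,0,0,0,0])

```text
time: 7.68
ee_pos: [0.5548, -0.2474, 0.0086]
eef_rot: [0.705, 0.057, -0.056, -0.705]
ft_force: [0.0, -0.1, -0.6]
width: 0.0097
```

>>> arm_command(deltas=[0,0.003,0,0,0,0,0,0.005,0,0,0,0,0,0.005,0,0,0,0])

```text
time: 8.05
ee_pos: [0.5543, -0.2473, 0.0028]
eef_rot: [-0.705, -0.056, 0.057, 0.705]
ft_force: [-0.3, -0.1, -0.1]
width: 0.0095
```

>>> arm_command(deltas=[0,0,0,0,0,0,0,0,0,0,0,0,0,0,0,0,0,0], hand=0.4)

```text
time: 8.43
ee_pos: [0.5545, -0.2473, 0.0031]
eef_rot: [-0.705, -0.057, 0.057, 0.705]
ft_force: [0.5, 0.3, 0.1]
width: 0.0301
```

>>> arm_command(deltas=[0,-0.05,0,0,0,0,0,-0.11,0,0,0,0,0,-0.17,0,0,0,0,0,-0.22,0.01,0,0,0,0.01,-0.23,0.05,0,0,0,0.02,-0.23,0.09,0,0,0,0.03,-0.23,0.13,0,0,0,0.03,-0.23,0.13,0,0,0])

```text
time: 9.43
ee_pos: [0.5639, -0.1101, 0.2329]
eef_rot: [-0.704, -0.059, 0.059, 0.705]
ft_force: [-0.3, -0.6, 0.5]
width: 0.0351
```

```bash
python3 - <<'E'
from h import *
p=r.camera('wrist')
s=r.read_state();p=r.camera('wrist');save(p,'w3');print(s['time'],s['ee_pos'],s['joint_vel'].round(3))
v=[.6145,-.060,np.radians(9.2)]
for P in((0,-.045,.149),(0,.045,.149),(-.065,-.065,.112),(.065,-.065,.112)):print(proj(p,cr(v,P),s))
print(delta(cr(v,(0,0,.22)),9.2))
E
```

```text
9.475 [ 0.56352189 -0.1126632   0.23300061] [ 0.034  0.003  0.038 -0.003  0.008 -0.001  0.013]
[[187.81543263 318.74063377]]
[[ 89.06967467 325.40561303]]
[[195.29303444 251.99614747]]
[[195.70302213 369.86480801]]
(array([0.0593, 0.0131, 0.0455]), array([0.01, 0.01, 0.01]))
```

View pics/w3.png

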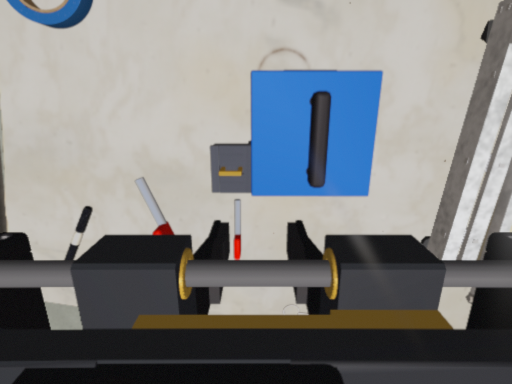

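The pin lies on the table at (228,238). The lid and handle match my model to within 1–2 px. Next I'll move over the handle.

>>> arm_command(deltas=[0.03,0,0.023,0,0,0,0.059,0.013,0.045,0,0,0,0.059,0.025,0.045,0,0,0,0.059,0.025,0.045,0,0,0], hand=0.6)

```text
time: 10.02
ee_pos: [0.6134, -0.0624, 0.2071]
eef_rot: [0.705, 0.055, -0.056, -0.705]
ft_force: [0.2, -0.0, -1.0]
width: 0.0518
```

```bash
python3 - <<'E'
from h import *
p=r.camera('wrist')
s=r.read_state();p=r.camera('wrist');save(p,'w4');print(s['time'],s['ee_pos'],s['joint_vel'].round(3))
v=[.6145,-.060,np.radians(9.2)]
print(delta(cr(v,(0,0,.12)),9.2))
E
```

```text
10.075 [ 0.61363465 -0.06259034  0.20801972] [-0.002 -0.016  0.004 -0.012 -0.001  0.005 -0.002]
(array([0.0009, 0.0886, 0.0024]), array([ 0.03, -0.18,  0.01]))
```

View pics/w4.png

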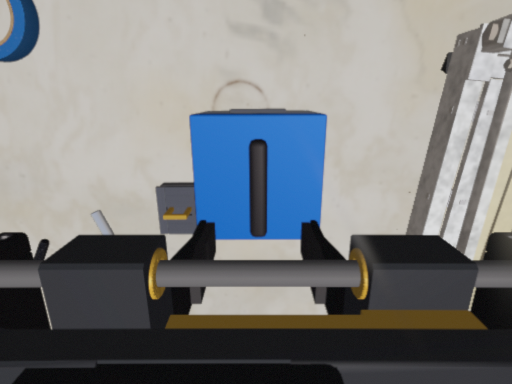

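The handle at column 258 lies centred between the fingers. I'll descend and grip it.

>>> arm_command(deltas=[0,0.045,0.002,0,0,0,0,0.08,0.002,0,0,0,0,0.088,0.002,0,0,0,0,0.088,0.002,0,0,0])

```text
time: 10.62
ee_pos: [0.6143, -0.0591, 0.1211]
eef_rot: [0.705, 0.057, -0.056, -0.705]
ft_force: [-0.1, -0.3, 0.6]
width: 0.0523
```

>>> arm_command(deltas=[0,0,0,0,0,0,0,0,0,0,0,0,0,0,0,0,0,0,0,0,0,0,0,0,0,0,0,0,0,0,0,0,0,0,0,0], hand=0, grip_force=40)

```text
time: 11.38
ee_pos: [0.614, -0.0584, 0.1201]
eef_rot: [-0.705, -0.056, 0.057, 0.705]
ft_force: [-0.7, 0.8, 3.4]
width: 0.015
```

>>> arm_command(deltas=[0,-0.006,0,0,0,0,0,-0.015,0,0,0,0,0,-0.03,0,0,0,0,0,-0.045,0,0,0,0,0,-0.07,0,0,0,0,0,-0.1,0,0,0,0,0,-0.12,0,0,0,0,0,-0.12,0,0,0,0])

```text
time: 12.38
ee_pos: [0.615, -0.0587, 0.2422]
eef_rot: [-0.705, -0.058, 0.055, 0.705]
ft_force: [-0.2, 0.2, -3.7]
width: 0.0152
```

```bash
python3 - <<'E'
from h import *
p=r.camera('scene');save(p,'s5')
s=r.read_state();print(s['time'],s['ee_pos'],s['ft_force'],s['width'])
print(delta((.478,.215,.24),9.2))
E
```

```text
12.425 [ 0.61433666 -0.058484    0.24063775] [-0.28253955  0.27953645 -4.10897173] 0.015029159603894249
(array([-0.091 ,  0.0005,  0.2917]), array([-0.  , -0.03,  0.08]))
```

View pics/s5.png

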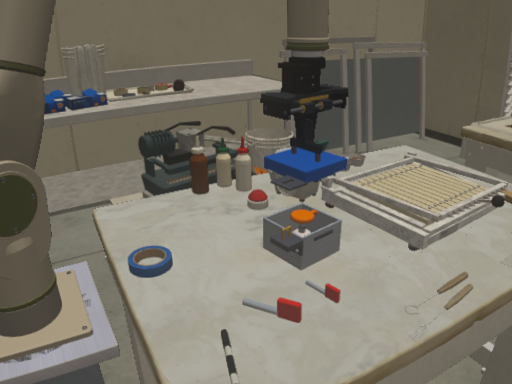

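The lid is off and hanging level at (165,305), with the orange pump head showing at (215,302). I'll carry the lid to the left.

>>> arm_command(deltas=[-0.006,0,0.02,0,0,0,-0.018,0,0.06,0,0,0,-0.031,0,0.1,0,0,0,-0.044,0,0.14,0,0,0,-0.056,0,0.18,0,0,0,-0.069,0,0.22,0,0,0,-0.081,0,0.26,0,0,0,-0.09,0,0.29,0,0,0])

```text
time: 13.42
ee_pos: [0.4774, 0.2151, 0.239]
eef_rot: [0.705, 0.057, -0.058, -0.705]
ft_force: [-0.5, 0.1, -3.8]
width: 0.015
```

>>> arm_command(deltas=[0,0.03,0,0,0,0,0,0.07,0,0,0,0,0,0.11,0,0,0,0,0,0.15,0,0,0,0,0,0.18,0,0,0,0,0,0.19,0,0,0,0,0,0.19,0,0,0,0])

```text
time: 14.3
ee_pos: [0.4787, 0.2133, 0.0498]
eef_rot: [0.705, 0.056, -0.057, -0.705]
ft_force: [0.1, 1.3, -3.3]
width: 0.0156
```

>>> arm_command(deltas=[0,0.003,0,0,0,0,0,0.006,0,0,0,0,0,0.008,0,0,0,0,0,0.0095,0,0,0,0,0,0.0095,0,0,0,0])

```text
time: 14.92
ee_pos: [0.4792, 0.2138, 0.0411]
eef_rot: [-0.705, -0.057, 0.056, 0.705]
ft_force: [-2.3, -0.1, 2.3]
width: 0.0151
```

Contact felt: the force went from -3.3 to +2.3 N. I'll release.

>>> arm_command(deltas=[0,0,0,0,0,0,0,0,0,0,0,0,0,0,0,0,0,0,0,0,0,0,0,0], hand=0.6)

```text
time: 15.42
ee_pos: [0.479, 0.2136, 0.0406]
eef_rot: [-0.705, -0.057, 0.056, 0.705]
ft_force: [0.3, 0.2, 0.7]
width: 0.0465
```

>>> arm_command(deltas=[0,-0.02,0,0,0,0,0,-0.07,0,0,0,0,0,-0.12,0,0,0,0,0,-0.17,0,0,0,0,0,-0.2,0,0,0,0,0.03,-0.2,-0.08,0,0,0,0.05,-0.2,-0.13,0,0,0,0.06,-0.2,-0.18,0,0,0])

```text
time: 16.42
ee_pos: [0.5668, 0.0464, 0.2407]
eef_rot: [-0.705, -0.057, 0.057, 0.705]
ft_force: [0.3, -0.0, -0.4]
width: 0.0521
```

```bash
python3 - <<'E'
from h import *
s=r.read_state();p=r.camera('scene');save(p,'s6');q=r.camera('wrist');save(q,'w6');print(s['time'],s['ee_pos'],s['width'])
v=[.6145,-.060,np.radians(9.2)]
print(delta(cr(v,(0,0,.18)),9.2))
a=cv2.imread('pics/s6.png');b=cv2.imread('pics/w6.png');cv2.imwrite('pics/c6.png',cv2.vconcat([a,b])[:,:]);cv2.imwrite('pics/c6.png',cv2.resize(cv2.hconcat([a,b]),(800,300)))
E
```

```text
16.425 [0.56675324 0.04644588 0.24066635] 0.052054912375362236
(array([ 0.0317,  0.0612, -0.1051]), array([ 0.19, -0.62,  0.05]))
```

View pics/c6.png

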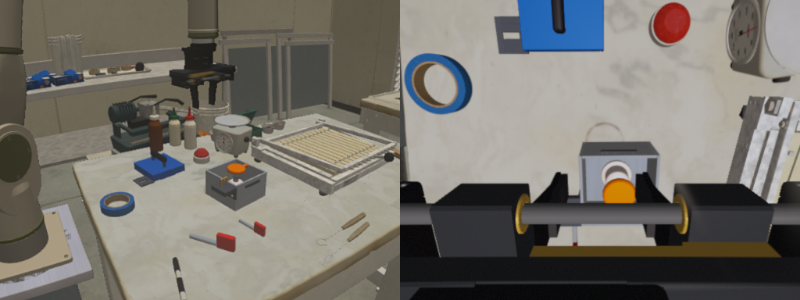

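The lid lies upright on the table at (165,158) in the left picture. The timer and bottle haven't moved. I'll shut the fingers and go above the pump head.

>>> arm_command(deltas=[0.016,0.01,-0.05,0,0,0,0.032,0.03,-0.1,0,0,0,0.032,0.06,-0.105,0,-0.4,0,0.032,0.09,-0.105,0,-0.4,0,0.032,0.11,-0.105,0,-0.4,0,0.032,0.12,-0.105,0,-0.4,0,0.032,0.12,-0.105,0,-0.4,0,0.032,0.12,-0.105,0,-0.4,0], hand=0, grip_force=20)

```text
time: 17.52
ee_pos: [0.6149, -0.0507, 0.1216]
eef_rot: [-0.705, -0.06, 0.059, 0.705]
ft_force: [-0.3, 0.3, 0.3]
width: 0.0005
```

```bash
python3 - <<'E'
from h import *
s=r.read_state();p=r.camera('scene');save(p,'s7');q=r.camera('side');save(q,'d7');print(s['time'],s['ee_pos'],s['width'],s['ft_force'])
v=[.6145,-.060,np.radians(9.2)]
print(delta(cr(v,(0,0,.10)),9.2))
a=cv2.imread('pics/s7.png')[150:280,240:370];b=cv2.imread('pics/d7.png')[140:270,240:370]
cv2.imwrite('pics/c7.png',cv2.resize(cv2.hconcat([a,b]),(780,390)))
E
```

```text
17.525 [ 0.61488769 -0.05066171  0.12161443] 0.00048124348218553343 [-0.34561973  0.32233377  0.32583775]
(array([-0.0019,  0.0215, -0.0091]), array([-0.  ,  0.38,  0.09]))
```

View pics/c7.png

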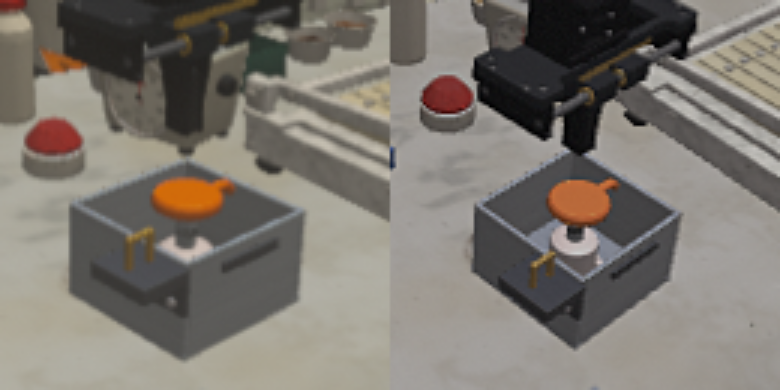

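>>> arm_command(deltas=[-0.002,0.008,-0.009,0,0.4,0,-0.002,0.016,-0.009,0,0.4,0,-0.002,0.016,-0.009,0,0.4,0,-0.002,0.016,-0.009,0,0.4,0])

```text
time: 18.12
ee_pos: [0.6138, -0.0598, 0.1045]
eef_rot: [-0.705, -0.057, 0.057, 0.705]
ft_force: [0.1, 0.2, 1.2]
width: 0.0007
```

```bash
python3 - <<'E'
from h import *
p=r.camera('scene');q=r.camera('side');print(tri([ray(p,(215.7,302.3)),ray(q,(206.7,303.3))]))
for i in range(2):
  s=r.read_state();print(s['time'],s['ee_pos'],s['ft_force'],s['joint_vel'].round(3));r.camera('side')
v=[.6145,-.060,np.radians(9.2)]
print(delta(cr(v,(0,0,.10)),9.2))
E
```

```text
(array([ 0.61889461, -0.05785976,  0.08737544]), [np.float64(0.0010253213319216397), np.float64(0.0010253213319216697)])
18.225 [ 0.61391607 -0.05977683  0.10470665] [-0.28711589 -0.35707522  0.17650691] [ 0.    -0.001  0.001  0.     0.001  0.     0.   ]
18.275 [ 0.61392623 -0.05977903  0.10472472] [-0.15335936  0.89286841 -0.08098384] [-0.    -0.001  0.001  0.002  0.001 -0.001 -0.002]
(array([ 0.0005,  0.0048, -0.0003]), array([-0.  , -0.01,  0.03]))
```

>>> arm_command(deltas=[0,0.003,0,0,0,0,0,0.006,0,0,0,0,0,0.009,0,0,0,0,0,0.011,0,0,0,0,0,0.013,0,0,0,0,0,0.015,0,0,0,0,0,0.016,0,0,0,0,0,0.016,0,0,0,0])

```text
time: 19.32
ee_pos: [0.6137, -0.0599, 0.0885]
eef_rot: [-0.705, -0.057, 0.057, 0.705]
ft_force: [-0.7, 0.1, -1.1]
width: -0.0
```

>>> arm_command(deltas=[0,0.001,0,0,0,0,0,0.002,0,0,0,0,0,0.002,0,0,0,0])

```text
time: 19.7
ee_pos: [0.6137, -0.0599, 0.0865]
eef_rot: [-0.705, -0.057, 0.057, 0.705]
ft_force: [-0.2, -0.3, -0.4]
width: 0.0009
```

>>> arm_command(deltas=[0,0.001,0,0,0,0,0,0.002,0,0,0,0,0,0.002,0,0,0,0])

```text
time: 20.08
ee_pos: [0.6137, -0.0599, 0.0844]
eef_rot: [-0.705, -0.057, 0.057, 0.705]
ft_force: [-0.3, 0.7, 0.2]
width: 0.0006
```

There's no force yet, though contact was expected at 0.097. I'll look before going further.

```bash
python3 - <<'E'
from h import *
p=r.camera('scene');save(p,'s8');q=r.camera('side');save(q,'d8');w=r.camera('wrist');save(w,'w8')
s=r.read_state();print(s['time'],s['ee_pos'],s['ft_force'])
print(proj(p,s['ee_pos']),proj(q,s['ee_pos']),proj(w,s['ee_pos'],s))
a=cv2.imread('pics/s8.png')[170:270,250:350];b=cv2.imread('pics/d8.png')[160:260,250:350]
cv2.imwrite('pics/c8.png',cv2.resize(cv2.hconcat([a,b]),(800,400),interpolation=cv2.INTER_CUBIC))
E
```

```text
20.225 [ 0.61376798 -0.05995616  0.08452592] [ 0.32342932 -0.04529846  0.22080744]
[[217.54538874 301.4229383 ]] [[208.72728161 301.79956396]] [[221.18005954 257.72370561]]
```

View pics/c8.png

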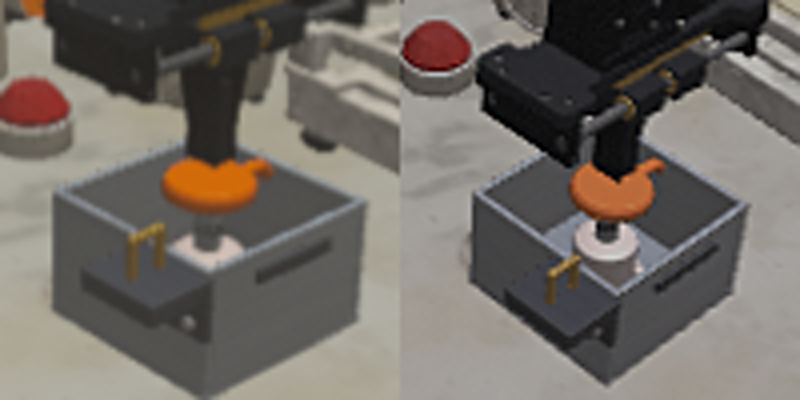

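View pics/w8.png

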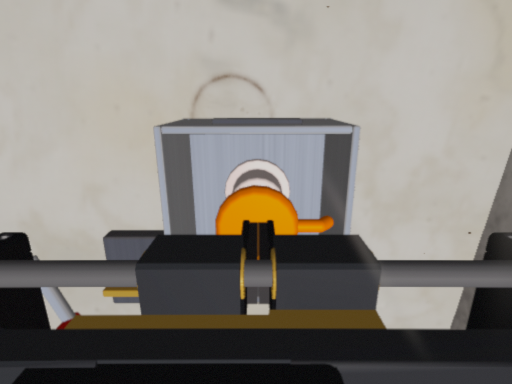

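```bash
python3 - <<'E'
from h import *
p=r.camera('scene');q=r.camera('side');w=r.camera('wrist');s=r.read_state()
v=[.6145,-.060,np.radians(9.2)]
out=[]
for cam,st,box in((p,None,(170,250,4)),(q,None,(160,250,4)),(w,s,(110,150,3.2))):
    im=cam['image'][:,:,::-1].copy();r0,c0,f=box
    n=100 if f==4 else 125
    im=cv2.resize(im[r0:r0+n,c0:c0+n],(400,400),interpolation=cv2.INTER_CUBIC)
    def dr(P,col):
        y=proj(cam,np.array(P),st);y=((y-[r0,c0]+.5)*f-.5);cv2.polylines(im,[np.round(y[:,::-1]).astype(int).reshape(-1,1,2)],True,col,1)
    h=.065
    dr([cr(v,(a*h,b*h,.085)) for a,b in((-1,-1),(1,-1),(1,1),(-1,1))],(0,255,0))
    t=np.linspace(0,2*np.pi,40)
    dr([cr(v,(.028*np.cos(a),.028*np.sin(a),.097)) for a in t],(255,0,0))
    dr([s['ee_pos']+[.002*np.cos(a),.002*np.sin(a),0] for a in t],(255,255,0))
    out.append(im)
cv2.imwrite('pics/c9.png',cv2.resize(cv2.hconcat(out),None,fx=.66,fy=.66))
cv2.imwrite('pics/c9a.png',cv2.hconcat(out[:2]));cv2.imwrite('pics/c9b.png',out[2])
print(tri([ray(p,(210.5,302.5)),ray(q,(205.5,305.5))]))
E
```

```text
(array([ 0.60305928, -0.0809094 ,  0.11477018]), [np.float64(0.0023056427526330155), np.float64(0.002305642752633255)])
```

View pics/c9a.png

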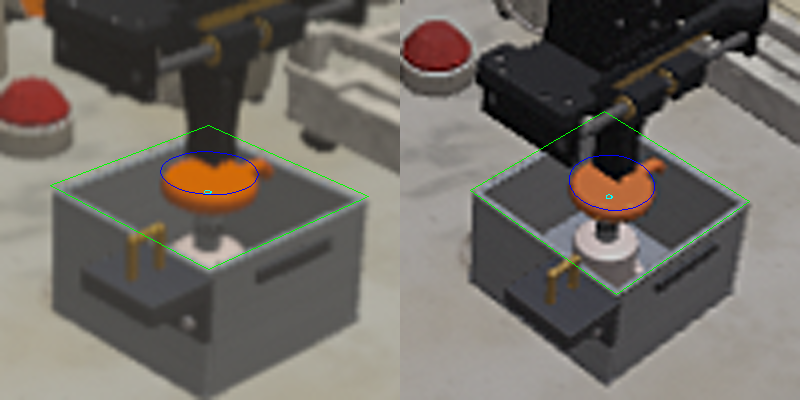

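View pics/c9b.png

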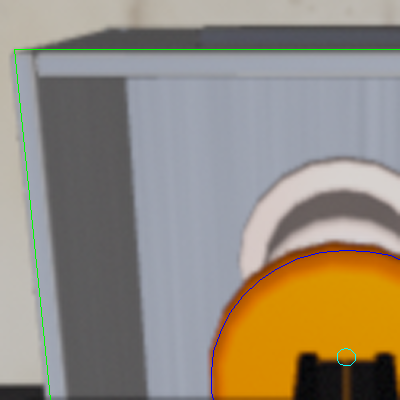

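```bash
python3 - <<'E'
import cv2,numpy as np
for n in('s5','s6','s7','s8','d7','d8'):
    a=cv2.imread(f'pics/{n}.png').astype(int);m=(a[...,2]>150)&(a[...,1]<130)&(a[...,0]<60)&(a[...,1]>50)
    M=np.zeros_like(m);M[190:235,280:330]=m[190:235,280:330];ys,xs=np.nonzero(M)
    print(n,ys.min(),ys.max(),xs.min(),xs.max(),len(ys),[int(ys[xs==c].max()) for c in(295,302,308)])
a=[cv2.resize(cv2.imread(f'pics/{n}.png')[185:245,270:335],None,fx=6,fy=6,interpolation=cv2.INTER_NEAREST) for n in('s7','s8')]
cv2.imwrite('pics/c10.png',cv2.hconcat(a))
E
```

```text
s5 209 220 291 316 220 [218, 220, 220]
s6 209 220 291 316 220 [218, 220, 220]
s7 209 220 291 316 221 [218, 220, 220]
s8 210 220 291 316 209 [218, 220, 220]
d7 200 213 293 314 204 [209, 213, 212]
d8 200 213 293 314 135 [209, 213, 212]
```

View pics/c10.png

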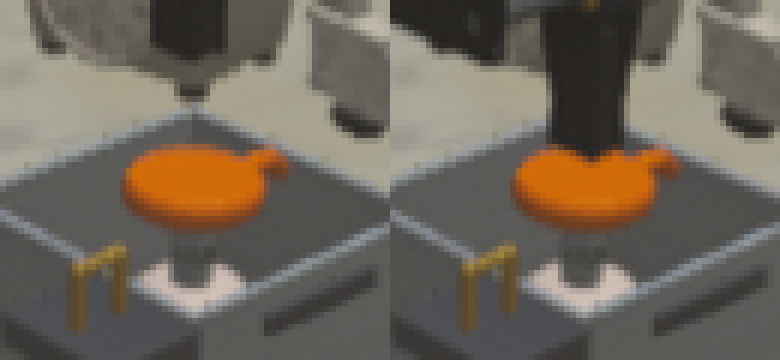

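The head hasn't moved in any frame, so the fingertips are still above it and the tool sits a few millimetres higher than the model says. The wrist view shows them over the head's centre. I'll keep lowering in small force-guarded steps.

>>> arm_command(deltas=[0,0.001,0,0,0,0,0,0.002,0,0,0,0,0,0.003,0,0,0,0,0,0.003,0,0,0,0])

```text
time: 20.88
ee_pos: [0.6137, -0.06, 0.0814]
eef_rot: [-0.705, -0.056, 0.057, 0.705]
ft_force: [0.1, 1.1, -0.5]
width: 0.0003
```

>>> arm_command(deltas=[0,0.001,0,0,0,0,0,0.002,0,0,0,0,0,0.003,0,0,0,0,0,0.003,0,0,0,0])

```text
time: 21.38
ee_pos: [0.6137, -0.0599, 0.0784]
eef_rot: [-0.705, -0.057, 0.057, 0.705]
ft_force: [-0.1, 0.6, -0.0]
width: 0.0003
```

```bash
python3 - <<'E'
from h import *
p=r.camera('scene');save(p,'s11');q=r.camera('side');save(q,'d11');s=r.read_state();print(s['ee_pos'],s['ft_force'],s['joint_torque'].round(2),s['time'])
a=[cv2.resize(cv2.imread(f'pics/{n}.png')[c:c+60,270:335],None,fx=6,fy=6,interpolation=cv2.INTER_NEAREST) for n,c in(('s11',185),('d11',175))]
cv2.imwrite('pics/c11.png',cv2.hconcat(a))
for n in('s11','d11'):
    a=cv2.imread(f'pics/{n}.png').astype(int);m=(a[...,2]>150)&(a[...,1]<130)&(a[...,0]<60)&(a[...,1]>50)
    M=np.zeros_like(m);M[190:235,280:330]=m[190:235,280:330];ys,xs=np.nonzero(M)
    print(n,ys.min(),ys.max(),xs.min(),xs.max(),len(ys))
for z in(.075,.085,.09,.095,.1,.105):
    print(z,proj(p,[.6138,-.06,z]),proj(q,[.6138,-.06,z]))
E
```

```text
[ 0.61376505 -0.05991422  0.07853335] [ 0.95296693  0.40611127 -0.66099233] [-0.000e+00 -5.738e+01  1.146e+01 -3.439e+01 -4.000e-02  7.000e-02
  0.000e+00] 21.475
s11 210 220 291 316 180
d11 200 213 293 314 104
0.075 [[221.2027908  301.30481206]] [[211.45257307 301.51684385]]
0.085 [[217.36676573 301.45223435]] [[208.59600533 301.83457744]]
0.09 [[215.43616601 301.52594297]] [[207.15388013 301.99485883]]
0.095 [[213.49715417 301.59964548]] [[205.70241808 302.15609332]]
0.1 [[211.54971536 301.67333846]] [[204.24153615 302.31828851]]
0.105 [[209.59383523 301.74701844]] [[202.77115042 302.48145206]]
```

View pics/c11.png

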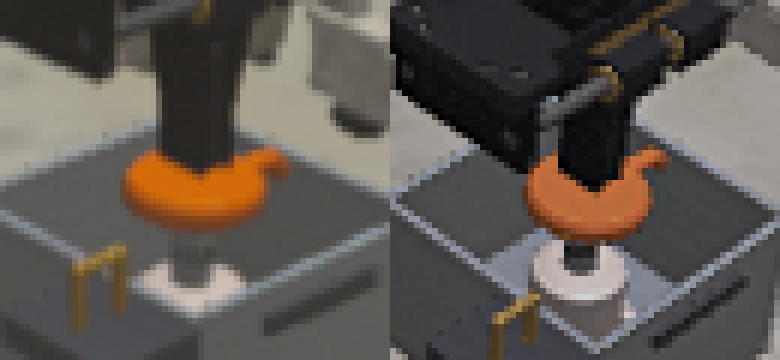

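>>> arm_command(deltas=[0,0.001,0,0,0,0,0,0.002,0,0,0,0,0,0.003,0,0,0,0,0,0.003,0,0,0,0])

```text
time: 21.98
ee_pos: [0.6137, -0.0599, 0.0754]
eef_rot: [-0.705, -0.057, 0.057, 0.705]
ft_force: [0.0, -0.3, -0.6]
width: 0.0005
```

>>> arm_command(deltas=[0,0.001,0,0,0,0,0,0.002,0,0,0,0,0,0.003,0,0,0,0,0,0.003,0,0,0,0])

```text
time: 22.48
ee_pos: [0.6138, -0.0599, 0.0726]
eef_rot: [-0.705, -0.057, 0.056, 0.705]
ft_force: [-0.9, -0.1, 3.1]
width: 0.0004
```

```bash
python3 - <<'E'
from h import *
p=r.camera('scene');save(p,'s12');q=r.camera('side');save(q,'d12');s=r.read_state();print(s['ee_pos'],s['ft_force'],s['time'])
a=[cv2.resize(cv2.imread(f'pics/{n}.png')[c:c+60,270:335],None,fx=6,fy=6,interpolation=cv2.INTER_NEAREST) for n,c in(('s12',185),('d12',175))]
cv2.imwrite('pics/c12.png',cv2.hconcat(a))
E
```

```text
[ 0.61384533 -0.05992218  0.07262093] [-1.38732711  0.30580309  2.09601646] 22.575
```

View pics/c12.png

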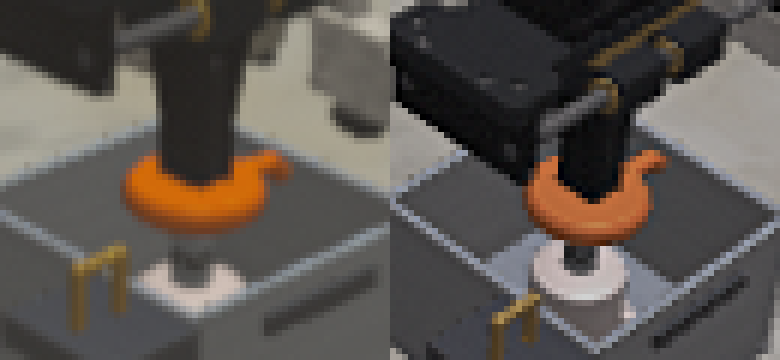

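Contact: about 3 N with the measured TCP at roughly z 0.073, the spring's preload. I'll press on in steps.

>>> arm_command(deltas=[0,0.002,0,0,0,0,0,0.004,0,0,0,0,0,0.006,0,0,0,0,0,0.006,0,0,0,0])

```text
time: 23.08
ee_pos: [0.6138, -0.0599, 0.0665]
eef_rot: [0.705, 0.057, -0.057, -0.705]
ft_force: [-0.7, -0.6, 3.7]
width: 0.0005
```

>>> arm_command(deltas=[0,0.001,0,0,0,0,0,0.002,0,0,0,0,0,0.003,0,0,0,0,0,0.003,0,0,0,0])

```text
time: 23.58
ee_pos: [0.6138, -0.0599, 0.0636]
eef_rot: [-0.705, -0.057, 0.056, 0.705]
ft_force: [-0.7, -0.4, 4.3]
width: 0.0006
```

>>> arm_command(deltas=[0,0.0005,0,0,0,0,0,0.001,0,0,0,0,0,0.001,0,0,0,0])

```text
time: 23.95
ee_pos: [0.6139, -0.0599, 0.0626]
eef_rot: [-0.705, -0.057, 0.057, 0.705]
ft_force: [-1.4, 0.1, 5.2]
width: 0.0004
```

>>> arm_command(deltas=[0,0.0005,0,0,0,0,0,0.001,0,0,0,0,0,0.001,0,0,0,0])

```text
time: 24.32
ee_pos: [0.6139, -0.0599, 0.0616]
eef_rot: [-0.705, -0.057, 0.057, 0.705]
ft_force: [-1.1, -0.0, 5.1]
width: 0.0005
```

>>> arm_command(deltas=[0,0.0005,0,0,0,0,0,0.001,0,0,0,0,0,0.0015,0,0,0,0])

```text
time: 24.7
ee_pos: [0.6139, -0.0599, 0.0602]
eef_rot: [-0.705, -0.057, 0.056, 0.705]
ft_force: [-0.8, 0.5, 6.3]
width: 0.0005
```

>>> arm_command(deltas=[0,0.0005,0,0,0,0,0,0.001,0,0,0,0,0,0.0015,0,0,0,0])

```text
time: 25.08
ee_pos: [0.6139, -0.06, 0.0588]
eef_rot: [-0.705, -0.057, 0.056, 0.705]
ft_force: [-1.9, 0.3, 7.1]
width: 0.0002
```

>>> arm_command(deltas=[0,0.0005,0,0,0,0,0,0.001,0,0,0,0,0,0.0015,0,0,0,0])

```text
time: 25.45
ee_pos: [0.6139, -0.0599, 0.0573]
eef_rot: [-0.705, -0.057, 0.056, 0.705]
ft_force: [-1.5, -0.0, 7.7]
width: 0.0003
```

>>> arm_command(deltas=[0,0.0005,0,0,0,0,0,0.001,0,0,0,0,0,0.0015,0,0,0,0])

```text
time: 25.82
ee_pos: [0.6139, -0.06, 0.0558]
eef_rot: [-0.705, -0.057, 0.056, 0.705]
ft_force: [-2.3, 0.2, 6.8]
width: 0.0005
```

>>> arm_command(deltas=[0,0.0005,0,0,0,0,0,0.001,0,0,0,0,0,0.0015,0,0,0,0])

```text
time: 26.2
ee_pos: [0.6139, -0.0599, 0.0543]
eef_rot: [-0.705, -0.057, 0.056, 0.705]
ft_force: [-2.2, 0.8, 7.0]
width: 0.0005
```

>>> arm_command(deltas=[0,0.0005,0,0,0,0,0,0.001,0,0,0,0,0,0.0015,0,0,0,0])

```text
time: 26.58
ee_pos: [0.6139, -0.0599, 0.0529]
eef_rot: [-0.705, -0.057, 0.056, 0.705]
ft_force: [-2.1, 0.5, 8.0]
width: 0.0004
```

>>> arm_command(deltas=[0,0.0005,0,0,0,0,0,0.001,0,0,0,0,0,0.0015,0,0,0,0])

```text
time: 26.95
ee_pos: [0.6139, -0.0599, 0.0514]
eef_rot: [-0.705, -0.057, 0.056, 0.705]
ft_force: [-2.7, 0.3, 9.2]
width: 0.0004
```

>>> arm_command(deltas=[0,0.0005,0,0,0,0,0,0.001,0,0,0,0,0,0.0015,0,0,0,0])

```text
time: 27.32
ee_pos: [0.6139, -0.0599, 0.05]
eef_rot: [-0.705, -0.057, 0.056, 0.705]
ft_force: [-2.6, -0.1, 7.9]
width: 0.0004
```

>>> arm_command(deltas=[0,0.0005,0,0,0,0,0,0.001,0,0,0,0,0,0.0015,0,0,0,0])

```text
time: 27.7
ee_pos: [0.6139, -0.0599, 0.0485]
eef_rot: [-0.705, -0.057, 0.056, 0.705]
ft_force: [-3.5, 0.9, 9.2]
width: 0.0003
```

```bash
python3 - <<'E'
from h import *
p=r.camera('scene');save(p,'s13');s=r.read_state();print(s['ee_pos'],s['ft_force'],s['time'])
a=[cv2.resize(cv2.imread(f'pics/{n}.png')[c:c+60,270:335],None,fx=6,fy=6,interpolation=cv2.INTER_NEAREST) for n,c in(('s12',185),('s13',185))]
cv2.imwrite('pics/c13.png',cv2.hconcat(a))
E
```

```text
[ 0.61387864 -0.05992991  0.04842419] [-2.62252843  0.14950729  8.3115622 ] 27.75
```

View pics/c13.png

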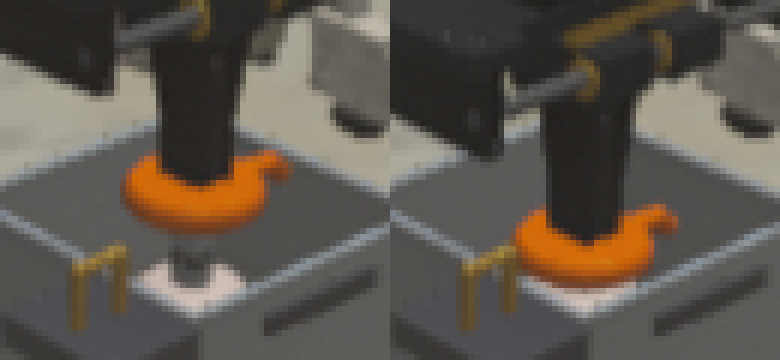

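The head follows and is about 23 mm down. I'll continue in steps.

>>> arm_command(deltas=[0,0.0005,0,0,0,0,0,0.001,0,0,0,0,0,0.0012,0,0,0,0])

```text
time: 28.12
ee_pos: [0.6139, -0.0599, 0.0475]
eef_rot: [-0.705, -0.057, 0.056, 0.705]
ft_force: [-4.1, 1.0, 11.9]
width: 0.0003
```

>>> arm_command(deltas=[0,0.0005,0,0,0,0,0,0.001,0,0,0,0,0,0.0012,0,0,0,0])

```text
time: 28.5
ee_pos: [0.6141, -0.0599, 0.0473]
eef_rot: [-0.705, -0.057, 0.056, 0.705]
ft_force: [-9.4, 1.4, 22.7]
width: 0.0002
```

>>> arm_command(deltas=[0,0.0005,0,0,0,0,0,0.001,0,0,0,0,0,0.0012,0,0,0,0])

```text
time: 28.88
ee_pos: [0.6142, -0.06, 0.0472]
eef_rot: [-0.704, -0.057, 0.056, 0.705]
ft_force: [-13.2, 2.0, 33.2]
width: 0.0006
```

The force rises sharply while z holds at 0.0473, so it's on the stop at 23–33 N. I'll ease off a little and hold for a second.

>>> arm_command(deltas=[0,-0.0006,0,0,0,0,0,-0.0006,0,0,0,0,0,-0.0006,0,0,0,0,0,-0.0006,0,0,0,0,0,-0.0006,0,0,0,0,0,-0.0006,0,0,0,0])

```text
time: 29.62
ee_pos: [0.6141, -0.0599, 0.0473]
eef_rot: [-0.704, -0.057, 0.056, 0.705]
ft_force: [-9.8, 1.2, 26.6]
width: 0.0005
```

>>> arm_command(deltas=[0,0,0,0,0,0,0,0,0,0,0,0])

```text
time: 29.88
ee_pos: [0.6141, -0.0599, 0.0473]
eef_rot: [-0.704, -0.057, 0.056, 0.705]
ft_force: [-10.2, 1.3, 27.0]
width: 0.0004
```

>>> arm_command(deltas=[0,-0.003,0,0,0,0,0,-0.007,0,0,0,0,0,-0.012,0,0,0,0,0,-0.017,0,0,0,0,0,-0.022,0,0,0,0,0,-0.027,0,0,0,0,0,-0.032,0,0,0,0,0,-0.04,0,0,0,0])

```text
time: 30.88
ee_pos: [0.6133, -0.0599, 0.0848]
eef_rot: [-0.705, -0.056, 0.057, 0.705]
ft_force: [-0.8, -0.0, 0.3]
width: 0.0008
```

>>> arm_command(deltas=[0,-0.03,0,0,0,0,0,-0.08,0,0,0,0,0,-0.14,0,0,0,0,0,-0.17,0,0,0,0,0,-0.18,0.03,0,0,0,-0.01,-0.18,0.08,0,0,0,-0.02,-0.18,0.13,0,0,0,-0.02,-0.18,0.13,0,0,0])

```text
time: 31.88
ee_pos: [0.572, 0.0703, 0.265]
eef_rot: [-0.704, -0.059, 0.059, 0.705]
ft_force: [0.2, -0.2, -0.1]
width: 0.0006
```

```bash
python3 - <<'E'
from h import *
p=r.camera('scene');p=r.camera('scene');save(p,'s14');q=r.camera('side');save(q,'d14');s=r.read_state();print(s['ee_pos'],s['ft_force'],s['time'])
cv2.imwrite('pics/c14.png',cv2.resize(cv2.hconcat([p['image'][100:330,80:380],q['image'][100:330,80:380]])[...,::-1],(800,307)))
for n in('s5','s14','d7','d14'):
    a=cv2.imread(f'pics/{n}.png').astype(int);m=(a[...,2]>150)&(a[...,1]<130)&(a[...,0]<60)&(a[...,1]>50)
    M=np.zeros_like(m);M[190:235,280:330]=m[190:235,280:330];ys,xs=np.nonzero(M)
    print(n,ys.min(),ys.max(),xs.min(),xs.max(),len(ys))
for n in('bottle_red','timer'): print(n,[np.round(b['centre'],1) for b in r.boxes_of(p,n)[:1]],[np.round(b['centre'],1) for b in r.boxes_of(q,n)[:1]])
E
```

```text
[0.57334629 0.0642625  0.26524207] [ 0.18199376 -0.59341406  0.51665189] 32.025
s5 209 220 291 316 220
s14 209 220 291 316 221
d7 200 213 293 314 204
d14 200 213 293 314 211
bottle_red [] [array([140.9, 244.2])]
timer [array([198.8, 256.4])] [array([174.6, 257.1])]
```

View pics/c14.png

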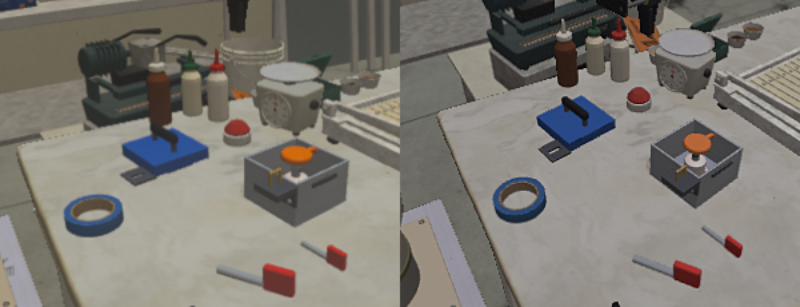

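```bash
python3 -c "
from h import *
print(r.close_job())"
```

```text
the job is handed in; nothing more can be done
None
```

I did the whole job in the order asked and handed it in at about 32 s. No verdict came back.

- **Pin:** I pulled the retaining pin out of the staple and laid it on the table on the crate's -y side. The larger look-alike pin on the table was left alone.
- **Lid:** I lifted it straight off and set it down right side up at about (0.48, 0.21).
- **Pump head:** I pressed it in small steps.
    - The spring force rose gently to about 9 N. About 25 mm down it rose sharply while the head stopped moving.
    - I held it on the stop at roughly 23–33 N for over a second, then let it up.

**Last checks:**
- The pump head is back to the same picture rows as before pressing.
- The pin and lid are on the table.
- The timer and red-nozzled bottle still stand where they were.
- The gripper touches nothing.

**What disagreed:**
- The fingers met the pump head at a measured tool height of about 73 mm, where the description implied 97 mm. I found no cause, so I relied on the force for contact and stop.
- Pressing also showed a sideways force of up to 13 N.
- The network missed the red-nozzled bottle in the last scene picture, but it is plainly visible there and was found in the side view.

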